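# Load and start the drinks machine and serve the beaker

### The arm

A 7-joint arm with a two-finger parallel gripper is mounted at the origin on the work surface. World frame = base frame: x ahead of the robot, y to its left, z up, the work surface at z = 0. Lengths are in m, angles in rad, forces in N, time in s.
With the tool pointing down it reaches from about 0.425 to 0.925 m from the base axis. Payload 6.8 kg.
Tool frame: the origin (TCP) lies on the front face of the gripper's body, between the roots of the fingers; the fingertips stand 73 mm ahead of it and the grasp point (between the pads) lies 54 mm ahead of it (env.nose_length is the distance from the TCP to the fingertips, in m); z points along the fingers, y is the direction in which the jaws open and shut (so a half turn about z gives the same grasp; the last joint's range is limited). The gripper opens to 85 mm and grips with 20 to 120 N. Pads are 22 mm wide; open, the fingers measure 114 mm over their backs; the gripper's body (76 mm by 85 mm) begins 54 mm behind the grasp point. The pads swing forward as they close: fully open they stand 13 mm farther back than shut.
Start: joints at [-1.367, 0.477, 0.022, 1.555, -0.011, 1.109, -0.083], TCP at [0.207, 0.642, 0.304] pointing down, gripper open.
Joint ranges: [-2.96, 2.96], [-0.34, 2.1], [-1.41, 1.46], [0.24, 2.44], [-1.37, 4.51], [0.17, 1.92], [-2.96, 2.96]. Speed limits (rad/s): [2.39, 2.39, 3.14, 3.14, 3.14, 3.14, 3.14].

### API

Orientations are given as a unit quaternion [w, x, y, z].
In Python, from cell import env, kin, camera, calibration, job gives the robot as it stands. The module is installed in compiled form; this text tells all that it offers. Calls block until the motion is done:
- env.reach(position, orientation): joint-space move of the TCP to a pose.
- env.movel(position, velocity=0.15, rot=None, stop_force=None): straight line of the TCP; rot=None keeps the orientation; velocity is the mean speed in m/s. With stop_force (N) it stops when the force on the tool has changed by that much, and returns True; else False.
- env.goto_joints(angles): joint-space move.
- env.grip(opening, f_grip=None): finger opening in m; f_grip is the grip in N (None keeps the last); returns when the fingers have stopped.
- env.dwell(seconds).
- kin.inverse_kinematics(position, orientation): joint angles nearest the present ones, or None.
- env.get_state(): the state.
- camera(name): name is "scene" or "top"; returns (picture, depth): 400x640x3 uint8, blue, green, red; 400x640 float32, m along the optical axis (not along the pixel's ray), 0 where there is no reading.
- calibration(name): a dict with "fx", "fy", "cx", "cy" (pixels), "k1" (the pictures are not rectified: a ray, as slopes to the right and down, at radius r is drawn at 1 + k1 r^2 times it, then the intrinsics apply), "rvec" (rotation vector, rad) and "tvec" (3), from world to camera coordinates, as OpenCV has them. Camera axes: x right, y down, z forward; pixel columns grow to the right and rows downward; lengths in m; the calibration is good to about 2 mm. A picture is of the moment at which its call begins. calibration takes no time and is no camera call.
A pose or a line that the arm cannot do raises env.PlanningError and nothing moves.
- job.job_done(): hands the job in, once; it reports no verdict.
The state is a dict: "time": time; "qpos": joint angles; "joint_velocities": joint speeds; "joint_torque": joint torques, N m; "tcp_pos": TCP position; "orientation": TCP orientation; "force": force on the tool from outside, world axes, zero at the start; "torque": the same for the moment, N m; "opening": finger opening in m.
Only numpy, scipy, OpenCV 4.12 (cv2) and the standard library are available. Lean on these libraries where they do the work, as an engineer would, in place of code of your own. Each camera call takes 0.05 s, during which the arm holds its last target.

### The job

Get the drinks machine on the sideboard ready and start it: stand every amber flask from the serving board upright and fully down in a slot of its own in the machine, and stand the steel beaker in the round dish at the machine's front. Then pull the sprung dose slide out to the long middle mark (40 mm), hold it there for a second and let it go right home, and with the beaker still in the dish press fully down, one at a time, the big round key, then the bar key, then the small round key. With the machine started, serve: stand the beaker on the serving board, leave the flasks in their slots, and tip nothing over.

Things in the scene. Friction and masses are not known exactly. Their poses are not given: they have to be found in the camera images.
- flask0: flat amber glass flask, standing; body 34 mm thick (its x) by 52 mm wide (its y) by 76 mm tall, round black cap 24 mm across on top, 104 mm tall in all, 0.13 to 0.23 kg; two to four flasks are there, all alike. Origin: centre of its underside, z up along the flask
- flask1: flat amber glass flask, standing; body 34 mm thick (its x) by 52 mm wide (its y) by 76 mm tall, round black cap 24 mm across on top, 104 mm tall in all, 0.13 to 0.23 kg; two to four flasks are there, all alike. Origin: centre of its underside, z up along the flask
- flask2: flat amber glass flask, standing; body 34 mm thick (its x) by 52 mm wide (its y) by 76 mm tall, round black cap 24 mm across on top, 104 mm tall in all, 0.13 to 0.23 kg; two to four flasks are there, all alike. Origin: centre of its underside, z up along the flask
- flask3: flat amber glass flask, standing; body 34 mm thick (its x) by 52 mm wide (its y) by 76 mm tall, round black cap 24 mm across on top, 104 mm tall in all, 0.13 to 0.23 kg; two to four flasks are there, all alike. Origin: centre of its underside, z up along the flask
- machine: fixed drinks machine: aluminium deck 180 (its x) by 280 mm (its y), top 55 mm up; black housing 85 mm high behind it (x +91 to +126). Slots in a row at x = +45, keys and dose slide at x = -45, beaker dish in front at x = -145, y = -50; thin spout 102 mm high from x -80, y -90 to x -102, y -73. Origin: under the deck's centre, on the table; -x is its front, y its left seen from the robot
- slot0 (a point): centre of the mouth of slot 0 (counted from the left) in the deck: 38 mm along the machine's x by 56 mm along its y, 35 mm deep, walls upright with a 2 mm chamfer; slots are 64 mm apart. One flask stands in one slot; any slot will do. Axes as the machine's
- slot1 (a point): centre of the mouth of slot 1 (counted from the left) in the deck: 38 mm along the machine's x by 56 mm along its y, 35 mm deep, walls upright with a 2 mm chamfer; slots are 64 mm apart. One flask stands in one slot; any slot will do. Axes as the machine's
- slot2 (a point): centre of the mouth of slot 2 (counted from the left) in the deck: 38 mm along the machine's x by 56 mm along its y, 35 mm deep, walls upright with a 2 mm chamfer; slots are 64 mm apart. One flask stands in one slot; any slot will do. Axes as the machine's
- slot3 (a point): centre of the mouth of slot 3 (counted from the left) in the deck: 38 mm along the machine's x by 56 mm along its y, 35 mm deep, walls upright with a 2 mm chamfer; slots are 64 mm apart. One flask stands in one slot; any slot will do. Axes as the machine's
- stand (a point): middle of the floor of the beaker stand: a round steel dish of 36 mm inner radius, floor 10 mm and rim 18 mm above the table
- beaker: open steel beaker, 75 mm tall, 48 mm across at the foot and 54 mm at the rim, wall 3 mm, standing on the table. Origin: centre of its underside, z up
- dose (a joint): travel of the sprung dose slide in m: 0 at home, at most 0.070; a spring draws it home (1.2 N at home, 7 N at the end). The marks on the deck are at 0.020 (short), 0.040 (long, the middle one) and 0.060 (short)
- dose_top (a point): centre of the top of the dose slide's upright black fin: 30 mm along the machine's x, 14 mm along its y, rising 36 mm above the deck; it is pulled along the machine's +y
- key_big (a joint): travel of the big round key in m: 0 up, 0.006 fully down, about 5 N; springs back
- key_big_top (a point): centre of the top of the big round key, 34 mm across, 12 mm above the deck
- key_bar (a joint): travel of the bar-shaped key in m, as for the big one
- key_bar_top (a point): centre of the top of the bar key, 40 mm along the machine's x by 14 mm along its y, 12 mm above the deck
- key_small (a joint): travel of the small round key in m, as for the big one
- key_small_top (a point): centre of the top of the small round key, 20 mm across, 12 mm above the deck
- tray: fixed flat wooden serving board with a red edge, no rim, 240 mm (its x) by 310 mm (its y), top 12 mm above the table; the flasks stand on it at the start. Origin: under its centre on the table
- bowl: small blue bowl in the middle of the serving board, 60 mm across, 25 mm high; not needed, do not tip it over. Origin: centre of its underside
- decanter: glass decanter behind, 96 mm across, 165 mm high; do not knock it over. Origin: centre of its underside
Things that resemble listed ones, but are neither listed nor needed, are in the scene too. Leave any green or yellow look-alike of the flask3 alone.

How it is judged:
On the way, in this order (a step that is already met when the one before it is completed fails the run):
1. every flask stands down in a slot and the beaker stands in its dish (((horizontal distance between flask0 and slot0 below 0.01 m and z of flask0 in the frame of slot0 below -0.028 m and angle between flask0's own z axis and vertical below 0.12 rad) or (horizontal distance between flask0 and slot1 below 0.01 m and z of flask0 in the frame of slot1 below -0.028 m and angle between flask0's own z axis and vertical below 0.12 rad) or (horizontal distance between flask0 and slot2 below 0.01 m and z of flask0 in the frame of slot2 below -0.028 m and angle between flask0's own z axis and vertical below 0.12 rad) or (horizontal distance between flask0 and slot3 below 0.01 m and z of flask0 in the frame of slot3 below -0.028 m and angle between flask0's own z axis and vertical below 0.12 rad)) and ((horizontal distance between flask1 and slot0 below 0.01 m and z of flask1 in the frame of slot0 below -0.028 m and angle between flask1's own z axis and vertical below 0.12 rad) or (horizontal distance between flask1 and slot1 below 0.01 m and z of flask1 in the frame of slot1 below -0.028 m and angle between flask1's own z axis and vertical below 0.12 rad) or (horizontal distance between flask1 and slot2 below 0.01 m and z of flask1 in the frame of slot2 below -0.028 m and angle between flask1's own z axis and vertical below 0.12 rad) or (horizontal distance between flask1 and slot3 below 0.01 m and z of flask1 in the frame of slot3 below -0.028 m and angle between flask1's own z axis and vertical below 0.12 rad)) and ((horizontal distance between flask2 and slot0 below 0.01 m and z of flask2 in the frame of slot0 below -0.028 m and angle between flask2's own z axis and vertical below 0.12 rad) or (horizontal distance between flask2 and slot1 below 0.01 m and z of flask2 in the frame of slot1 below -0.028 m and angle between flask2's own z axis and vertical below 0.12 rad) or (horizontal distance between flask2 and slot2 below 0.01 m and z of flask2 in the frame of slot2 below -0.028 m and angle between flask2's own z axis and vertical below 0.12 rad) or (horizontal distance between flask2 and slot3 below 0.01 m and z of flask2 in the frame of slot3 below -0.028 m and angle between flask2's own z axis and vertical below 0.12 rad)) and ((horizontal distance between flask3 and slot0 below 0.01 m and z of flask3 in the frame of slot0 below -0.028 m and angle between flask3's own z axis and vertical below 0.12 rad) or (horizontal distance between flask3 and slot1 below 0.01 m and z of flask3 in the frame of slot1 below -0.028 m and angle between flask3's own z axis and vertical below 0.12 rad) or (horizontal distance between flask3 and slot2 below 0.01 m and z of flask3 in the frame of slot2 below -0.028 m and angle between flask3's own z axis and vertical below 0.12 rad) or (horizontal distance between flask3 and slot3 below 0.01 m and z of flask3 in the frame of slot3 below -0.028 m and angle between flask3's own z axis and vertical below 0.12 rad)) and horizontal distance between beaker and stand below 0.016 m and z of beaker in the frame of stand below 0.004 m and angle between beaker's own z axis and vertical below 0.1 rad), for 0.3 s.
2. the dose slide is held at the middle mark (within 6 mm) (value of joint dose between 0.034 and 0.046 m), for 0.6 s.
3. the dose slide is back home (value of joint dose below 0.004 m), for 0.1 s.
4. the big round key is pressed down, alone (value of joint key_big above 0.0045 m and value of joint each of key_bar, key_small below 0.0015 m and value of joint dose below 0.005 m), for 0.05 s.
5. the bar key is pressed down, alone (value of joint key_bar above 0.0045 m and value of joint each of key_big, key_small below 0.0015 m and value of joint dose below 0.005 m), for 0.05 s.
6. the small round key is pressed down, alone, with the beaker in its dish (value of joint key_small above 0.0045 m and value of joint each of key_big, key_bar below 0.0015 m and value of joint dose below 0.005 m and horizontal distance between beaker and stand below 0.016 m and z of beaker in the frame of stand below 0.004 m), for 0.05 s.
At the end, for the whole second after the job is handed in: Every flask present stands in a slot (within 10 mm of centre, at least 28 of 35 mm deep, tilt under 0.12 rad); the beaker stands on the serving board, its middle within the board (tilt under 0.1 rad); all at rest; the dose slide is home (under 4 mm), all keys up (under 1.5 mm) (((horizontal distance between flask0 and slot0 below 0.01 m and z of flask0 in the frame of slot0 below -0.028 m and angle between flask0's own z axis and vertical below 0.12 rad) or (horizontal distance between flask0 and slot1 below 0.01 m and z of flask0 in the frame of slot1 below -0.028 m and angle between flask0's own z axis and vertical below 0.12 rad) or (horizontal distance between flask0 and slot2 below 0.01 m and z of flask0 in the frame of slot2 below -0.028 m and angle between flask0's own z axis and vertical below 0.12 rad) or (horizontal distance between flask0 and slot3 below 0.01 m and z of flask0 in the frame of slot3 below -0.028 m and angle between flask0's own z axis and vertical below 0.12 rad)) and ((horizontal distance between flask1 and slot0 below 0.01 m and z of flask1 in the frame of slot0 below -0.028 m and angle between flask1's own z axis and vertical below 0.12 rad) or (horizontal distance between flask1 and slot1 below 0.01 m and z of flask1 in the frame of slot1 below -0.028 m and angle between flask1's own z axis and vertical below 0.12 rad) or (horizontal distance between flask1 and slot2 below 0.01 m and z of flask1 in the frame of slot2 below -0.028 m and angle between flask1's own z axis and vertical below 0.12 rad) or (horizontal distance between flask1 and slot3 below 0.01 m and z of flask1 in the frame of slot3 below -0.028 m and angle between flask1's own z axis and vertical below 0.12 rad)) and ((horizontal distance between flask2 and slot0 below 0.01 m and z of flask2 in the frame of slot0 below -0.028 m and angle between flask2's own z axis and vertical below 0.12 rad) or (horizontal distance between flask2 and slot1 below 0.01 m and z of flask2 in the frame of slot1 below -0.028 m and angle between flask2's own z axis and vertical below 0.12 rad) or (horizontal distance between flask2 and slot2 below 0.01 m and z of flask2 in the frame of slot2 below -0.028 m and angle between flask2's own z axis and vertical below 0.12 rad) or (horizontal distance between flask2 and slot3 below 0.01 m and z of flask2 in the frame of slot3 below -0.028 m and angle between flask2's own z axis and vertical below 0.12 rad)) and ((horizontal distance between flask3 and slot0 below 0.01 m and z of flask3 in the frame of slot0 below -0.028 m and angle between flask3's own z axis and vertical below 0.12 rad) or (horizontal distance between flask3 and slot1 below 0.01 m and z of flask3 in the frame of slot1 below -0.028 m and angle between flask3's own z axis and vertical below 0.12 rad) or (horizontal distance between flask3 and slot2 below 0.01 m and z of flask3 in the frame of slot2 below -0.028 m and angle between flask3's own z axis and vertical below 0.12 rad) or (horizontal distance between flask3 and slot3 below 0.01 m and z of flask3 in the frame of slot3 below -0.028 m and angle between flask3's own z axis and vertical below 0.12 rad)) and x of beaker in the frame of tray between -0.115 and 0.115 m and y of beaker in the frame of tray between -0.15 and 0.15 m and z of beaker in the frame of tray between 0.008 and 0.017 m and angle between beaker's own z axis and vertical below 0.1 rad and linear speed of each of flask0, flask1, flask2, flask3, beaker below 0.02 m/s and value of joint dose below 0.004 m and value of joint each of key_big, key_bar, key_small below 0.0015 m); the robot touches nothing.
It fails at once if two keys are down at the same time (value of joint each of key_big, key_bar above 0.003 m or value of joint each of key_big, key_small above 0.003 m or value of joint each of key_bar, key_small above 0.003 m).
It fails at once if the decanter or the bowl is tipped over (angle between any of decanter, bowl's own z axis and vertical above 0.7 rad).
Of flask0, flask1, flask2, flask3 only 2 to 4 are there at a start; the rules pass over those that are not, and their reading is None.
At some moment in a run one of flask0, flask1, flask2, flask3, beaker may be knocked a few centimetres aside while the robot is not near it.
It also fails if it takes over 210 s, if anything falls off the work surface, if the arm or the gripper's body presses on something with over 40 N, if the wrist force passes 120 N, or if a joint passes its speed limit or range.

## Working session

There is one attempt and no reset: what is moved stays moved. The work goes in short steps, each a Python script; the robot and the scene stay as the last script left them, time stands still between calls to the robot, and variables do not carry over. Pictures are saved under pics/ and viewed, and the job is handed in when it is done.

```bash
ls; mkdir -p pics
python3 - <<'E'
from cell import env,kin,camera,calibration,job
import cv2
for n in ("scene","top"):
    p,d=camera(n); cv2.imwrite(f"pics/{n}0.png",p); print(n,calibration(n),d.min(),d.max())
s=env.get_state(); print(s); print(env.nose_length)
E
```

```text
pics
scene {'fx': 463.3297313651617, 'fy': 463.3297313651617, 'cx': 319.9461557980747, 'cy': 198.204950290933, 'k1': -0.051510686392327205, 'rvec': array([ 1.26811371,  2.12681983, -1.02932203]), 'tvec': array([ 0.25940568, -0.24660327,  1.43459866])} 0.0 3.841165
top {'fx': 390.2193828837448, 'fy': 390.2193828837448, 'cx': 320.7779711129931, 'cy': 192.45454656139935, 'k1': -0.06916415570954, 'rvec': array([ 2.21251729, -2.17998213,  0.05565361]), 'tvec': array([0.00730884, 0.56176469, 1.09343058])} 0.0 1.9386704
{'time': 0.1, 'qpos': array([-1.36708277,  0.47769514,  0.02233267,  1.55635446, -0.01151931,
        1.10935076, -0.08309321]), 'joint_velocities': array([-0.0004619 , -0.00169323,  0.00047697, -0.00276942,  0.00065564,
        0.00143081, -0.0010278 ]), 'joint_torque': array([ 3.20217165e-03, -5.97759247e+01,  1.61293633e+00, -2.81951970e+01,
        1.27879667e-02,  5.09363366e-03,  5.18778552e-05]), 'tcp_pos': array([0.2069417 , 0.6420429 , 0.30303682]), 'orientation': array([-8.07458399e-05,  1.55262522e-01,  9.87872888e-01, -8.36128552e-04]), 'force': array([-0.7666978 ,  0.65779681,  0.10750736]), 'torque': array([0.0335608 , 0.01983045, 0.0374735 ]), 'opening': 0.08552110338999744}
0.0726
```

View pics/scene0.png

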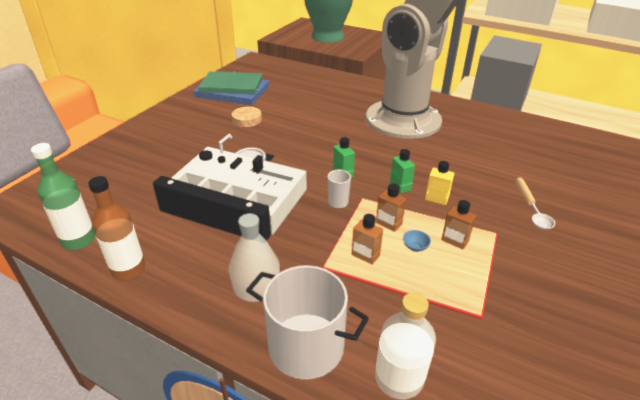

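View pics/top0.png

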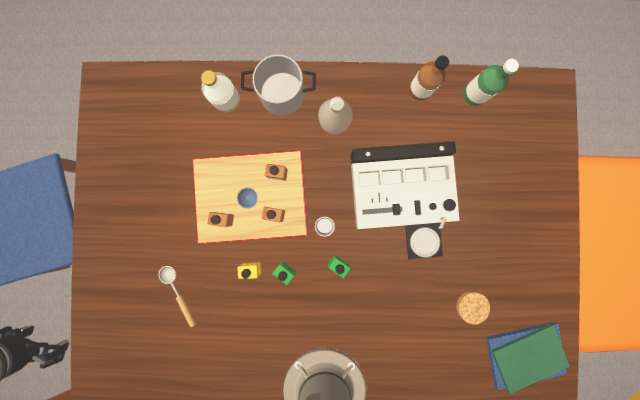

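The top view shows three amber flasks on the board, at about (276,171), (272,214) and (218,219). The beaker is at (325,227), the machine is centred near (405,187), and the dish is at (425,242). Next I'll write the helpers and enlarge the details.

```bash
cat > h.py <<'E'
from cell import env,kin,camera,calibration,job
import cv2, numpy as np
from scipy.spatial.transform import Rotation as R
def cal(n):
    c=calibration(n); Rm=cv2.Rodrigues(c['rvec'])[0]; return c,Rm,np.array(c['tvec'])
def proj(n,P):
    c,Rm,t=cal(n); q=np.atleast_2d(P)@Rm.T+t; x=q[:,:2]/q[:,2:]; r2=(x**2).sum(1,keepdims=True)
    x=x*(1+c['k1']*r2); return x*[c['fx'],c['fy']]+[c['cx'],c['cy']]
def rays(n,px):
    c,Rm,t=cal(n); px=np.atleast_2d(px).astype(float)
    xd=(px-[c['cx'],c['cy']])/[c['fx'],c['fy']]; x=xd.copy()
    for _ in range(20): x=xd/(1+c['k1']*(x**2).sum(1,keepdims=True))
    return x,Rm,t
def onplane(n,px,z):
    x,Rm,t=rays(n,px); d=np.c_[x,np.ones(len(x))]@Rm; C=-Rm.T@t
    return C+d*((z-C[2])/d[:,2:])
def depthpts(n,px,d):
    x,Rm,t=rays(n,px); px=np.atleast_2d(px).astype(int); z=d[px[:,1],px[:,0]]
    return (np.c_[x,np.ones(len(x))]*z[:,None]-t)@Rm
def cloud(n,d):
    v,u=np.mgrid[:400,:640]; px=np.c_[u.ravel(),v.ravel()]
    P=depthpts(n,px,d).reshape(400,640,3); P[d==0]=np.nan; return P
E
python3 - <<'E'
from h import *
p,d=camera("top"); np.save("d.npy",d)
c=p[140:270,180:340]; cv2.imwrite("pics/a1.png",cv2.resize(c,None,fx=5,fy=5,interpolation=2)[:600])
c=p[130:265,335:470]; cv2.imwrite("pics/a2.png",cv2.resize(c,(600,600),interpolation=2))
s,_=camera("scene"); c=s[130:240,145:315]; cv2.imwrite("pics/a3.png",cv2.resize(c,None,fx=4.6,fy=4.6,interpolation=2))
E
```

```text
(no output)
```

View pics/a1.png

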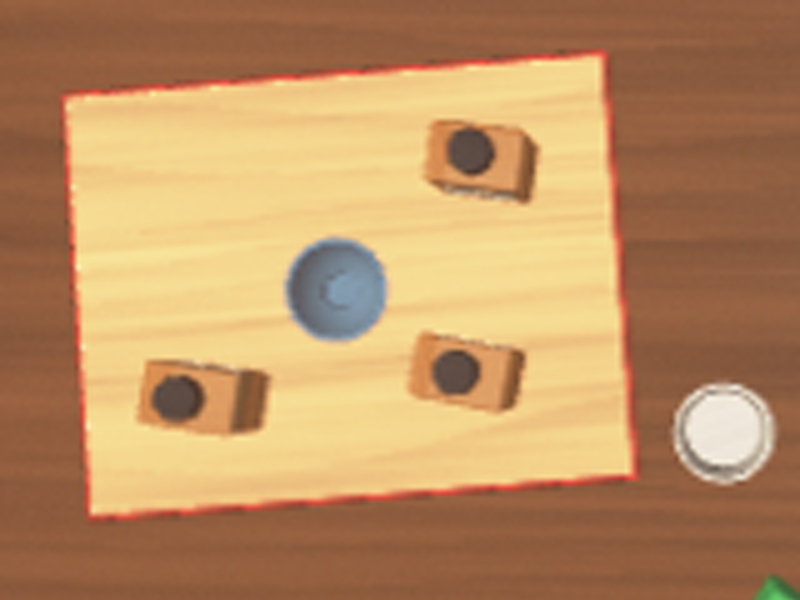

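View pics/a2.png

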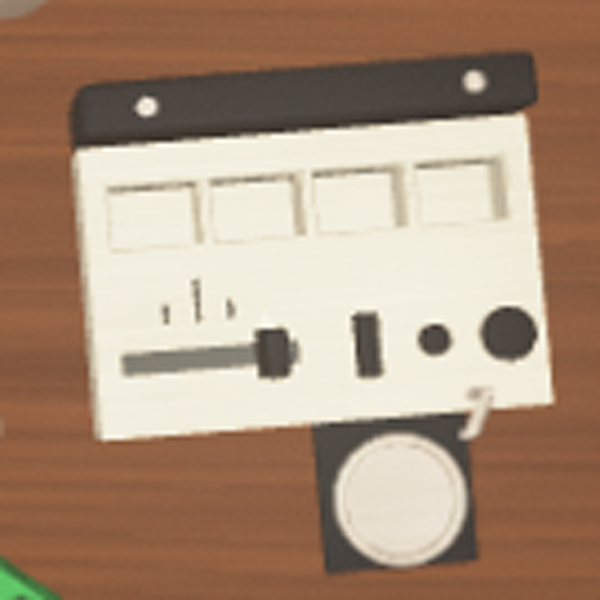

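View pics/a3.png

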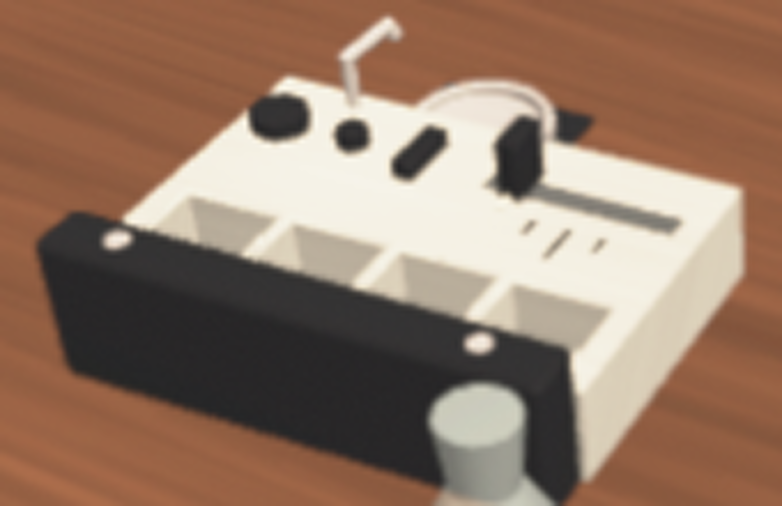

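```bash
cat > det.py <<'E'
from h import *
def flasks(p=None,d=None,verbose=True,z=.012,dump=True):
    """amber flasks seen from top: cap centre on z+0.104 and body-top yaw via depth"""
    if p is None: p,d=camera("top")
    P=cloud("top",d); hsv=cv2.cvtColor(p,cv2.COLOR_BGR2HSV)
    return P,hsv
E
python3 - <<'E'
from h import *
p,d=camera("top"); P=cloud("top",d); hsv=cv2.cvtColor(p,cv2.COLOR_BGR2HSV)
Z=P[...,2]
print("table z",np.nanmedian(Z[240:260,150:220]), "tray", np.nanmedian(Z[220:235,240:255]), "deck",np.nanmedian(Z[205:210,420:440]),"hz",np.nanmedian(Z[150:153,380:430]))
# deck
m=((np.abs(Z-.055)<.006)&(np.arange(640)[None]>340)&(np.arange(640)[None]<475)).astype(np.uint8)
n,l,st,c=cv2.connectedComponentsWithStats(m,connectivity=4); k=1+np.argmax(st[1:,4]); print(st[k])
D=(l==k).astype(np.uint8)
cs,_=cv2.findContours(D,cv2.RETR_CCOMP,cv2.CHAIN_APPROX_NONE)
print([(cv2.contourArea(q),cv2.boundingRect(q)) for q in cs if cv2.contourArea(q)>15])
big=max(cs,key=cv2.contourArea)
W=onplane("top",big[:,0,:],.055)[:,:2].astype(np.float32)
print("rect",cv2.minAreaRect(W*1000))
# holes
H=(D==0).astype(np.uint8); n,l,st,c=cv2.connectedComponentsWithStats(H,connectivity=4)
for i in range(1,n):
    if 15<st[i,4]<2000:
        v,u=np.where(l==i); w=onplane("top",np.c_[u,v],.055)[:,:2]; r=cv2.minAreaRect((w*1000).astype(np.float32))
        print(st[i],"world",w.mean(0).round(4),"rect",np.round(r[1],1),round(r[2],1),"z",np.nanmin(Z[l==i]).round(3),np.nanmax(Z[l==i]).round(3))
vis=(np.clip((Z+.02)/.2,0,1)*255); vis=np.nan_to_num(vis).astype(np.uint8)[130:265,335:470]
cv2.imwrite("pics/dz.png",cv2.resize(vis,(600,600),interpolation=0))
E
```

```text
table z 1.955779910189969e-05 tray 0.012048558853911215 deck 0.05762717799252574 hz 0.08606945964715977
[ 352  155  108   74 5258]
[(6546.0, (352, 155, 108, 74)), (99.5, (391, 203, 11, 14)), (56.0, (429, 202, 9, 9)), (99.5, (414, 199, 8, 17)), (148.5, (441, 198, 16, 14)), (307.5, (358, 170, 23, 17)), (304.0, (381, 168, 23, 18)), (299.5, (404, 167, 24, 17)), (284.0, (428, 165, 21, 17))]
rect ((566.2113647460938, -216.78892517089844), (183.13787841796875, 281.8013916015625), 5.345576286315918)
[429 166  19  15 253] world [ 0.619  -0.3074] rect [37.3 52.5] 6.1 z 0.016 0.048
[405 168  22  15 268] world [ 0.6126 -0.2441] rect [37.8 55.2] 6.5 z 0.013 0.049
[382 169  21  16 271] world [ 0.6065 -0.1801] rect [37.6 54.9] 5.3 z 0.015 0.048
[359 171  21  15 275] world [ 0.6006 -0.1165] rect [37.4 55. ] 5.7 z 0.015 0.048
[442 199  14  12 130] world [ 0.5313 -0.337 ] rect [30.3 36.4] 0.7 z 0.062 0.072
[415 200   6  15  81] world [ 0.523  -0.2501] rect [38.4 13.8] 0.2 z 0.062 0.076
[430 203   7   7  45] world [ 0.5269 -0.293 ] rect [16.5 16.8] 0.7 z 0.062 0.073
[392 204   9  12  82] world [ 0.517  -0.1908] rect [31.  20.1] 6.7 z 0.061 0.098
```

View pics/dz.png

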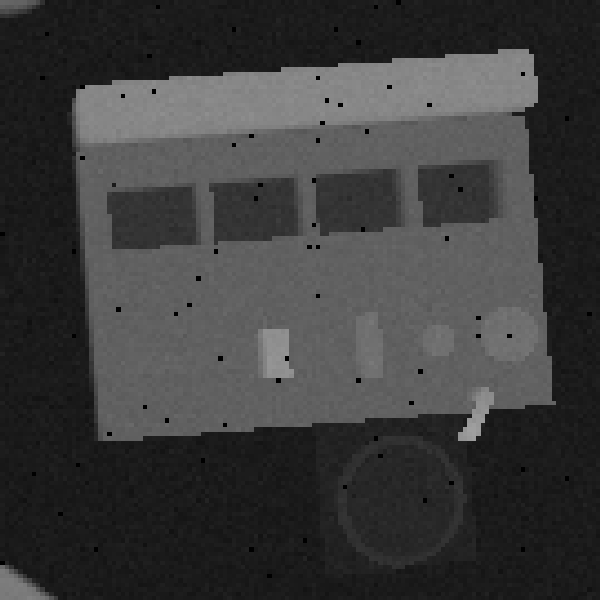

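```bash
cat > meas.py <<'E'
from h import *
def comps(m,amin=10,amax=1e9):
    n,l,st,c=cv2.connectedComponentsWithStats(m.astype(np.uint8),connectivity=8)
    return [(l==i) for i in range(1,n) if amin<=st[i,4]<=amax]
def machine(P):
    Z=P[...,2]; U=np.arange(640)[None]; V=np.arange(400)[:,None]
    roi=(U>345)&(U<466)&(V>140)&(V<235)
    m=roi&(np.abs(Z-.057)<.005)
    A=P[m]; co=np.linalg.lstsq(np.c_[A[:,:2],np.ones(len(A))],A[:,2],rcond=None)[0]
    res=Z-(P[...,0]*co[0]+P[...,1]*co[1]+co[2]); return roi,res,co
def top(mask,z):
    v,u=np.where(mask); return onplane("top",np.c_[u,v],z)[:,:2]
def flasks(p,P):
    """list of (centre xy of cap top, yaw, base z). body amber or cap black tall blob"""
    hsv=cv2.cvtColor(p,cv2.COLOR_BGR2HSV); Z=P[...,2]; out=[]
    U=np.arange(640)[None]; V=np.arange(400)[:,None]
    amb=(hsv[...,0]>=3)&(hsv[...,0]<=17)&(hsv[...,1]>90)&(hsv[...,2]>110)
    blob=(Z>.06)&(Z<.18)&(U>150)&(U<480)&(V>120)&(V<330)
    return hsv,amb,blob
E
python3 - <<'E'
from meas import *
p,d=camera("top"); P=cloud("top",d); Z=P[...,2]
roi,res,co=machine(P); print("plane",co.round(4), np.nanstd(res[roi&(abs(res)<.004)]))
print("slots")
for m in comps(roi&(res<-.004),120):
    w=top(m,.055); 
    if 200<m.sum()<400: print(m.sum(),w.mean(0).round(4), np.round(cv2.minAreaRect((w*1000).astype(np.float32))[1:2],1))
print("keys")
for m in comps(roi&(res>.007)&(res<.05),20):
    w=top(m,.067 if np.nanmax(Z[m])<.08 else .091); print(m.sum(),w.mean(0).round(4),np.nanmedian(Z[m]).round(3),w.min(0).round(3),w.max(0).round(3))
# tall things
U=np.arange(640)[None]; V=np.arange(400)[:,None]
print("tall")
hsv=cv2.cvtColor(p,cv2.COLOR_BGR2HSV)
for m in comps((Z>.055)&(U>190)&(U<360)&(V>150)&(V<300),20):
    zt=np.nanmax(Z[m]); w=P[m]
    tm=m&(Z>np.nanpercentile(Z[m],97)-.008); body=m
    print(m.sum(),"top z",zt.round(3),"c",top(tm,zt-.001).mean(0).round(4),tm.sum(),"hsv",np.median(hsv[m],0),"pix",np.argwhere(m).mean(0).round(0))
# dish rim, tray
mm=(U>395)&(U<450)&(V>225)&(V<262)&(Z>.013)&(Z<.03)
w=top(mm,.018); c,r=cv2.minEnclosingCircle((w*1000).astype(np.float32)); print("dish",c,r, w.mean(0))
t=(np.abs(Z-.012)<.005)&(U>180)&(U<315)&(V>140)&(V<250)
c=max(comps(t,500),key=lambda q:q.sum()); print("tray",cv2.minAreaRect((top(c,.012)*1000).astype(np.float32)))
E
```

```text
plane [-0.0002 -0.0005  0.0561] 0.0017504876775197695
slots
264 [ 0.6191 -0.3081] [[41.  55.6]]
283 [ 0.613  -0.2453] [[38.7 58.7]]
284 [ 0.6066 -0.1807] [[39.  58.5]]
283 [ 0.6008 -0.1166] [[38.5 57.6]]
keys
1412 [ 0.6706 -0.203 ] 0.086 [ 0.64  -0.343] [ 0.701 -0.066]
122 [ 0.531  -0.3338] 0.068 [ 0.516 -0.35 ] [ 0.546 -0.317]
77 [ 0.5228 -0.2474] 0.068 [ 0.504 -0.254] [ 0.542 -0.24 ]
44 [ 0.5265 -0.2897] 0.069 [ 0.518 -0.298] [ 0.535 -0.281]
78 [ 0.5168 -0.1842] 0.092 [ 0.504 -0.194] [ 0.53  -0.176]
48 [ 0.4836 -0.3063] 0.096 [ 0.468 -0.315] [ 0.497 -0.296]
tall
315 top z 0.091 c [ 0.6571 -0.0764] 76 hsv [ 23.  23. 240.] pix [180. 356.]
275 top z 0.122 c [0.6129 0.1393] 64 hsv [ 13. 140. 196.] pix [171. 275.]
265 top z 0.122 c [0.4991 0.1448] 69 hsv [ 13. 139. 211.] pix [214. 272.]
290 top z 0.12 c [0.4828 0.2876] 68 hsv [ 13. 141. 182.] pix [219. 219.]
88 top z 0.08 c [0.4667 0.0061] 70 hsv [ 16.   45.5 203. ] pix [227. 324.]
264 top z 0.11 c [ 0.3591 -0.0352] 65 hsv [ 61. 125. 164.] pix [267. 339.]
264 top z 0.108 c [0.3446 0.2078] 61 hsv [ 25.  158.  239.5] pix [271. 248.]
271 top z 0.11 c [0.3389 0.1134] 70 hsv [ 58. 122. 159.] pix [274. 283.]
dish (426.4854736328125, -277.6023254394531) 43.69231033325195 [ 0.42698814 -0.27968362]
tray ((546.9479370117188, 220.36871337890625), (246.5783233642578, 314.4278564453125), 5.287965297698975)
```

```bash
cat >> meas.py <<'E'
PSI=np.deg2rad(5.46); MC=np.array([.5651,-.2170])
def mw(x,y,z=0,psi=PSI,c=MC):
    return np.array([c[0]+x*np.cos(psi)-y*np.sin(psi), c[1]+x*np.sin(psi)+y*np.cos(psi), z])
def find_flasks(p,P,base=.012):
    hsv=cv2.cvtColor(p,cv2.COLOR_BGR2HSV); Z=P[...,2]; out=[]
    U=np.arange(640)[None]; V=np.arange(400)[:,None]
    for m in comps((Z>.055)&(U>150)&(U<480)&(V>120)&(V<330)&((U<345)|(V>235)),120,500):
        h=np.median(hsv[m],0)
        if not(6<=h[0]<=18 and h[1]>100): continue
        b=m&(np.abs(Z-(base+.076))<.009)
        w=(top(b,base+.076)*1000).astype(np.float32); r=cv2.minAreaRect(w)
        box=cv2.boxPoints(r); e0=box[1]-box[0]; e1=box[2]-box[1]
        L=e0 if np.linalg.norm(e0)>np.linalg.norm(e1) else e1
        yaw=np.arctan2(-L[0],L[1]); yaw=(yaw+np.pi/2)%np.pi-np.pi/2
        cap=m&(Z>base+.094)&(hsv[...,2]<120)
        c=top(cap,base+.104)
        cr=cv2.minAreaRect((c*1000).astype(np.float32))
        out.append(dict(cap=c.mean(0),body=np.array(r[0])/1000,size=np.array(r[1]),yaw=yaw,capsize=np.array(cr[1]),ncap=cap.sum()))
    return out
E
python3 - <<'E'
from meas import *
p,d=camera("top"); P=cloud("top",d)
F=find_flasks(p,P)
for f in F: print({k:np.round(v,4) for k,v in f.items()}, np.rad2deg(f['yaw']).round(1))
s,_=camera("scene"); 
S=4
def crop(img,x0,y0,w,h,pts,name,n,k):
    c=cv2.resize(img[y0:y0+h,x0:x0+w],None,fx=k,fy=k,interpolation=2)
    for q in pts:
        uv=proj(n,np.array(q))+.5-[x0,y0]
        uv=(uv*k).round().astype(int)
        if len(uv)>1: cv2.polylines(c,[uv.reshape(-1,1,2)],True,(0,0,255),1)
        else: cv2.circle(c,tuple(int(t) for t in uv[0]),3,(255,0,255),1)
    cv2.imwrite(name,c)
pts=[]
for i in range(4):
    y=.096-.064*i
    pts.append([mw(.045+a*.019,y+b*.028,.055) for a,b in((1,1),(1,-1),(-1,-1),(-1,1))])
pts.append([mw(a*.09,b*.14,.055) for a,b in((1,1),(1,-1),(-1,-1),(-1,1))])
th=np.linspace(0,6.28,40)
pts.append([mw(-.145+.036*np.cos(t),-.05+.036*np.sin(t),.018) for t in th])
for y,z in((-.113,.067),(-.0687,.067),(-.026,.067),(.0373,.091)): pts.append([mw(-.045,y,z)])
fp=[]
for f in F:
    fp.append([[*(f['cap']+.012*np.array([np.cos(t),np.sin(t)])),.116] for t in th])
    c,sn=np.cos(f['yaw']),np.sin(f['yaw'])
    for z in(.012,.088): fp.append([[f['body'][0]+a*.017*c-b*.026*sn,f['body'][1]+a*.017*sn+b*.026*c,z] for a,b in((1,1),(1,-1),(-1,-1),(-1,1))])
fp.append([[.4667+.027*np.cos(t),.0061+.027*np.sin(t),.075] for t in th])
fp.append([[.4667+.024*np.cos(t),.0061+.024*np.sin(t),0] for t in th])
crop(s,145,130,170,110,pts,"pics/o1.png","scene",4.6)
crop(s,310,150,190,130,fp,"pics/o2.png","scene",4.2)
crop(p,335,130,135,135,pts,"pics/o3.png","top",4.4)
crop(p,180,140,160,115,fp,"pics/o4.png","top",5)
E
```

```text
{'cap': array([0.6132, 0.139 ]), 'body': array([0.6135, 0.1397]), 'size': array([51.986 , 34.0891]), 'yaw': np.float32(-0.111), 'capsize': array([20.8694, 18.1498]), 'ncap': np.int64(59)} -6.4
{'cap': array([0.499 , 0.1439]), 'body': array([0.4989, 0.1449]), 'size': array([53.0647, 33.6578]), 'yaw': np.float32(-0.1804), 'capsize': array([20.5806, 18.0523]), 'ncap': np.int64(58)} -10.3
{'cap': array([0.483 , 0.2876]), 'body': array([0.4828, 0.2875]), 'size': array([54.2139, 34.0677]), 'yaw': np.float32(-0.1236), 'capsize': array([20.6407, 20.862 ]), 'ncap': np.int64(63)} -7.1
```

View pics/o1.png

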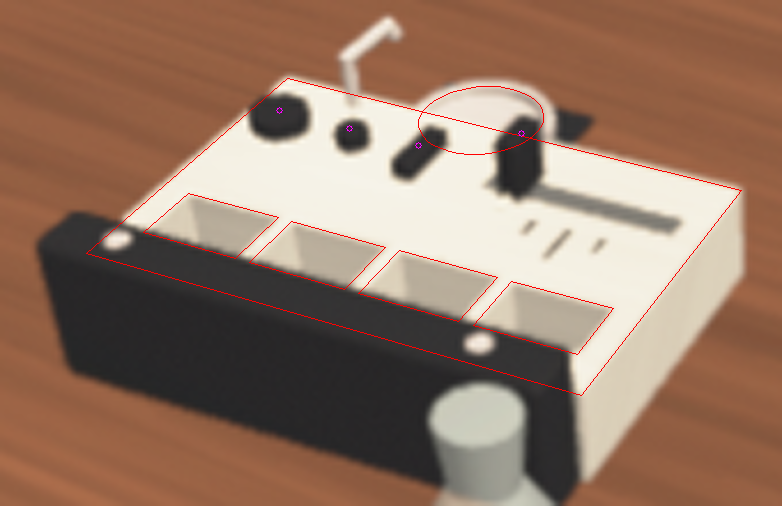

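View pics/o2.png

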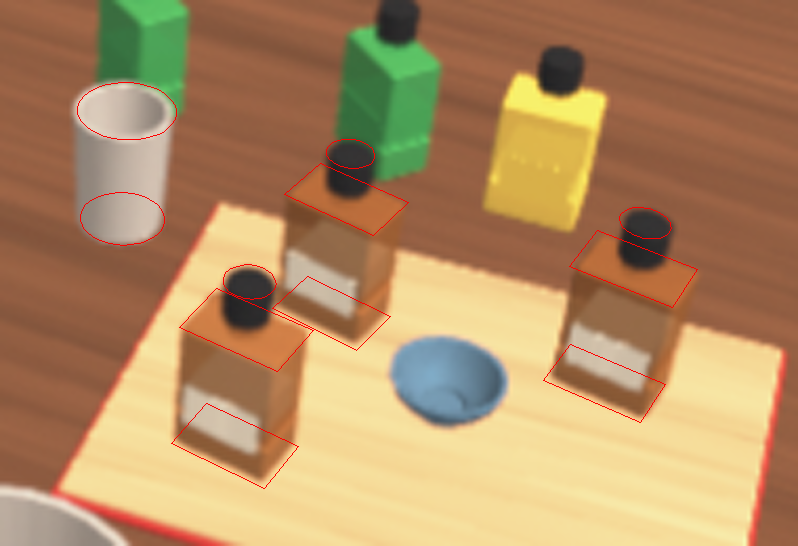

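View pics/o3.png

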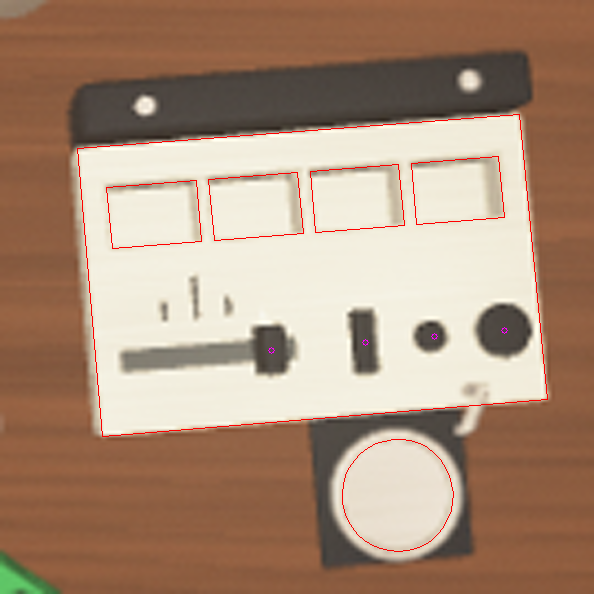

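View pics/o4.png

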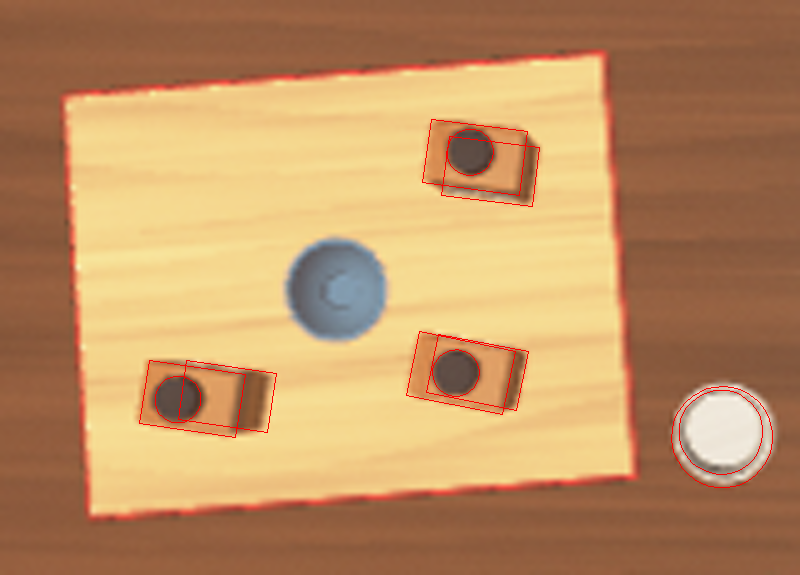

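The two views agree to about 1–2 mm. Next I'll pick the first flask and place it in slot 3.

```bash
cat > act.py <<'E'
from meas import *
def quat(psi):
    y=np.array([np.cos(psi),np.sin(psi),0]); z=np.array([0,0,-1.]); x=np.cross(y,z)
    q=R.from_matrix(np.c_[x,y,z]).as_quat(); return np.array([q[3],q[0],q[1],q[2]])
def curpsi():
    q=env.get_state()['orientation']; y=R.from_quat([q[1],q[2],q[3],q[0]]).as_matrix()[:,1]; return np.arctan2(y[1],y[0])
def near(psi):
    c=curpsi(); return psi+np.pi*np.round((c-psi)/np.pi)
def st(msg=""):
    s=env.get_state(); print(msg,"t",round(s['time'],1),"tcp",np.round(s['tcp_pos'],4),"F",np.round(s['force'],1),"open",round(s['opening'],4),"psi",round(np.rad2deg(curpsi()),1)); return s
SAFE=.31
def over(xy,psi,z=SAFE): env.reach([xy[0],xy[1],z],quat(near(psi)))
def pick(xy,psi,ztcp,open_=.062,f=35):
    env.grip(open_); over(xy,psi); env.movel([xy[0],xy[1],ztcp+.02],.25); env.movel([xy[0],xy[1],ztcp],.08,stop_force=12)
    env.grip(0,f_grip=f); return st("gripped")
def slotxy(i): return mw(.045,.096-.064*i)[:2]
E
python3 - <<'E'
from act import *
print("psi0",np.rad2deg(curpsi()))
p,d=camera("top"); P=cloud("top",d); F=find_flasks(p,P)
for f in F: print(f['cap'],f['body'],f['yaw'])
f=min(F,key=lambda f:np.hypot(*(f['body']-[.613,.139])))
xy=(f['cap']+f['body'])/2
for ps in (float(f['yaw']),PSI): print(kin.inverse_kinematics([*xy,SAFE],quat(near(ps))))
s=pick(xy,float(f['yaw']),.012+.114)
env.movel([*xy,.14],.1); st()
p,d=camera("scene"); cv2.imwrite("pics/g1.png",p)
E
```

```text
psi0 72.13380064255523
[0.61317007 0.13866461] [0.61351379 0.13950092] -0.11096263
[0.49898556 0.14394058] [0.49893338 0.14512372] -0.18041909
[0.48322324 0.28738413] [0.48268451 0.28790485] -0.12344968
[-0.76774434  0.44655161  0.61229391  1.69655414 -0.28395473  1.08858484
 -0.17952013]
[-0.74542916  0.44011722  0.57952095  1.69511559 -0.26683575  1.0861289
  0.01114344]
gripped t 4.7 tcp [0.6136 0.1391 0.1264] F [0.2 0.7 2.2] open 0.0336 psi -6.4
 t 5.0 tcp [0.6137 0.1392 0.1406] F [ 0.2 -0.2 -1.6] open 0.0335 psi -6.4
```

View pics/g1.png

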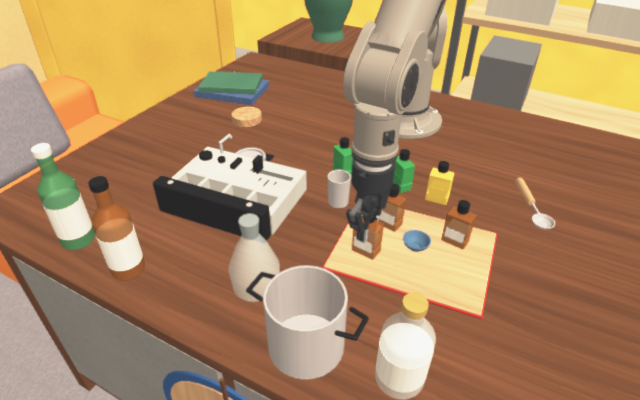

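```bash
cat >> act.py <<'E'
OFF=np.zeros(2)
def insert(i,off=(0,0),h=.114,release=True):
    xy=slotxy(i)+np.array(off)
    s=env.get_state(); x,y,_=s['tcp_pos']; env.movel([x,y,SAFE],.3)
    over(xy,PSI); env.movel([*xy,.055+h+.008],.25); st("above")
    hit=env.movel([*xy,.020+h-.002],.04,stop_force=8); s=st(f"hit {hit}")
    return s['tcp_pos'][2]-h
E
python3 - <<'E'
from act import *
print("foot z",insert(3))
p,d=camera("scene"); cv2.imwrite("pics/g2.png",cv2.resize(p[110:260,130:330],None,fx=4,fy=4,interpolation=2))
E
```

```text
above t 8.1 tcp [ 0.62   -0.3084  0.1783] F [ 0.9 -0.8 -2.4] open 0.0337 psi 5.5
hit True t 9.1 tcp [ 0.6187 -0.3082  0.1344] F [-0.6 -0.   5. ] open 0.0336 psi 5.5
foot z 0.02039071626446283
```

View pics/g2.png

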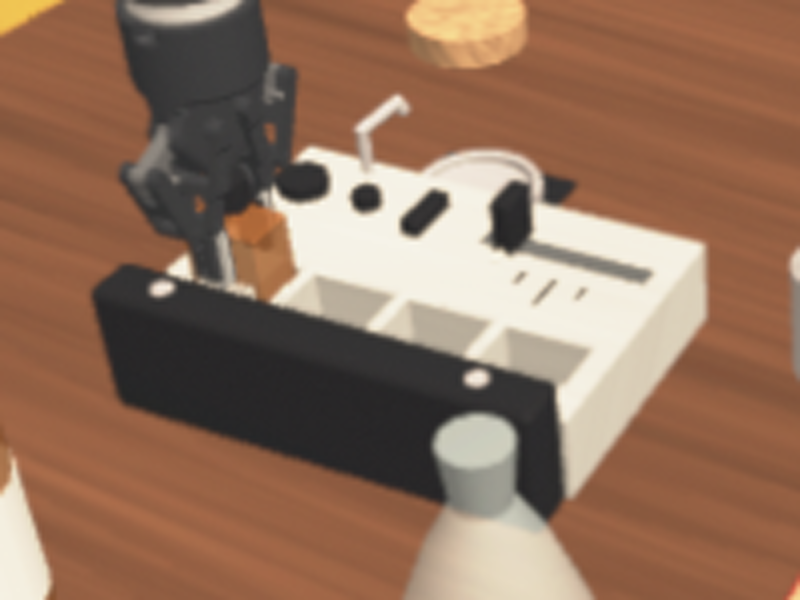

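The flask is in slot 3 with its foot at 20.4 mm, which is the slot floor. Releasing it, then doing the next two with a fresh look before each.

```bash
cat >> act.py <<'E'
def release(o=.05):
    env.grip(o); x,y,_=env.get_state()['tcp_pos']; env.movel([x,y,SAFE],.25)
def nextflask(slot):
    over([.55,-.36],PSI,.33)   # clear of the board for the picture
    p,d=camera("top"); P=cloud("top",d); F=find_flasks(p,P)
    for f in F: print("flask",f['cap'].round(4),f['body'].round(4),f['size'].round(1),np.rad2deg(f['yaw']).round(1))
    if not F: return None
    f=min(F,key=lambda f:f['body'][1])
    xy=(f['cap']+f['body'])/2
    s=pick(xy,float(f['yaw']),.012+.114)
    assert .031<s['opening']<.037
    return insert(slot,off=(-.001,0))
E
python3 - <<'E'
from act import *
release()
print("foot",nextflask(2))
E
```

```text
flask [0.499  0.1439] [0.4989 0.1451] [52.5 33.7] -10.3
flask [0.483  0.2873] [0.4827 0.2875] [54.2 33.9] -6.6
gripped t 14.4 tcp [0.4991 0.1445 0.1263] F [-0.5 -0.1  1.8] open 0.0339 psi -10.3
above t 17.4 tcp [ 0.6128 -0.2446  0.1783] F [-0.4  0.2 -1. ] open 0.0336 psi 5.5
hit True t 18.4 tcp [ 0.6115 -0.2445  0.1342] F [-1.6  0.5  4.6] open 0.0336 psi 5.5
foot 0.020245221140824957
```

Run:
```python
from act import *
release()
print("foot",nextflask(1))
release()
over([.5,.25],PSI,.33)
for n in("top","scene"):
    p,d=camera(n); cv2.imwrite(f"pics/{n}3.png",p)
    if n=="top":
        P=cloud(n,d);Z=P[...,2]; U=np.arange(640)[None]; V=np.arange(400)[:,None]
        for m in comps((Z>.055)&(Z<.1)&(U>305)&(U<350)&(V>200)&(V<255),40): 
            z=np.nanmax(Z[m]);w=top(m,.075);print("beaker",m.sum(),z,w.mean(0),cv2.minEnclosingCircle((w*1000).astype(np.float32)))
st()
```

```text
flask [0.4831 0.2874] [0.4827 0.2875] [54.2 33.9] -6.6
gripped t 24.4 tcp [0.483  0.2875 0.1263] F [-0.6  0.4  1.7] open 0.0335 psi -6.5
above t 27.6 tcp [ 0.6066 -0.181   0.1782] F [ 0.2  0.3 -1.3] open 0.0338 psi 5.5
hit True t 28.6 tcp [ 0.6056 -0.1816  0.1342] F [-1.1  1.1  5.1] open 0.0333 psi 5.4
foot 0.020163927033394966
beaker 88 0.07952416092501098 [0.46561724 0.00550544] ((468.517333984375, 5.654877185821533), 26.7670841217041)
 t 31.5 tcp [0.5006 0.2487 0.3301] F [-0.2  0.6 -0.8] open 0.0502 psi 5.3
```

View pics/top3.png

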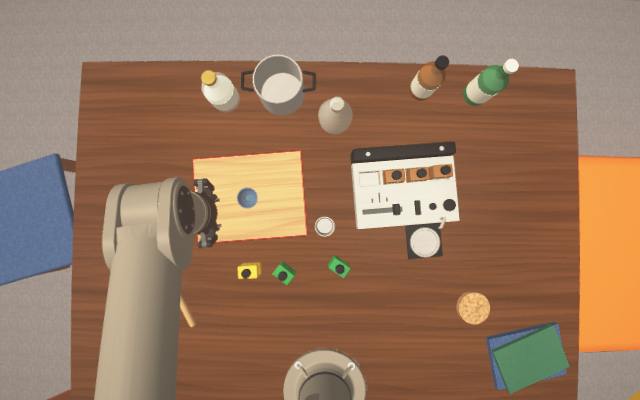

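View pics/scene3.png

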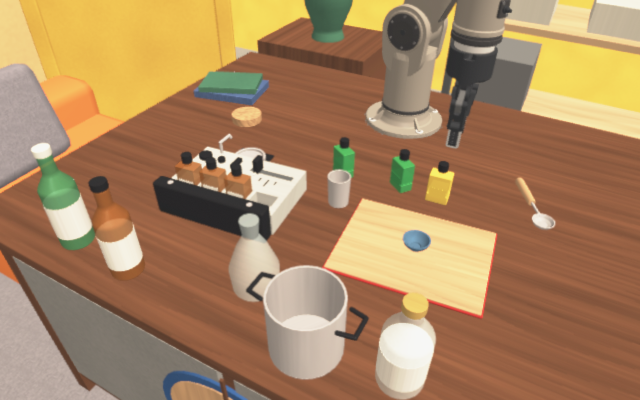

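All three flasks are down in slots 1–3. In the top view their caps are at about (397,175), (421,173) and (445,171). The beaker hasn't moved and is still at (325,227). Next I'll move it to the dish.

Run:
```python
from act import *
ps=np.deg2rad(62)+PSI; b=[.4680,.0057]
s=pick(b,ps,.108,open_=.085,f=30)
env.movel([*b,.25],.25)
xy=mw(-.145,-.05)[:2]; print(xy)
env.movel([*xy,.25],.25); env.movel([*xy,.135],.2); st()
print(env.movel([*xy,.116],.03,stop_force=6)); st("down")
```

```text
gripped t 34.8 tcp [0.4684 0.0057 0.1087] F [-0.3  0.5  6.3] open 0.0529 psi 67.4
[ 0.42551542 -0.28057001]
 t 37.5 tcp [ 0.426  -0.2807  0.1357] F [ 0.2  0.2 -1.3] open 0.0528 psi 67.5
True
down t 38.0 tcp [ 0.4256 -0.2803  0.1185] F [1.1 2.  5.3] open 0.053 psi 67.5
```

Run:
```python
from act import *
env.grip(.085); x,y,_=env.get_state()['tcp_pos']; env.movel([x,y,.31],.25)
over([.5,.15],PSI,.33)
p,d=camera("top"); P=cloud("top",d);Z=P[...,2]; U=np.arange(640)[None]; V=np.arange(400)[:,None]
cv2.imwrite("pics/t4.png",cv2.resize(p[130:265,335:470],(600,600),interpolation=2))
for m in comps((Z>.055)&(Z<.1)&(U>395)&(U<439)&(V>226)&(V<262),40):
    w=top(m,.085);print("beaker",m.sum(),np.nanmedian(Z[m]),cv2.minEnclosingCircle((w*1000).astype(np.float32)))
s,_=camera("scene"); cv2.imwrite("pics/s4.png",cv2.resize(s[110:260,130:330],None,fx=4,fy=4,interpolation=2))
st()
```

```text
beaker 150 0.07476389552282237 ((426.30810546875, -276.6696472167969), 27.711267471313477)
 t 41.1 tcp [0.5001 0.1487 0.3299] F [-0.7  0.3 -0.7] open 0.0852 psi 5.4
```

View pics/t4.png

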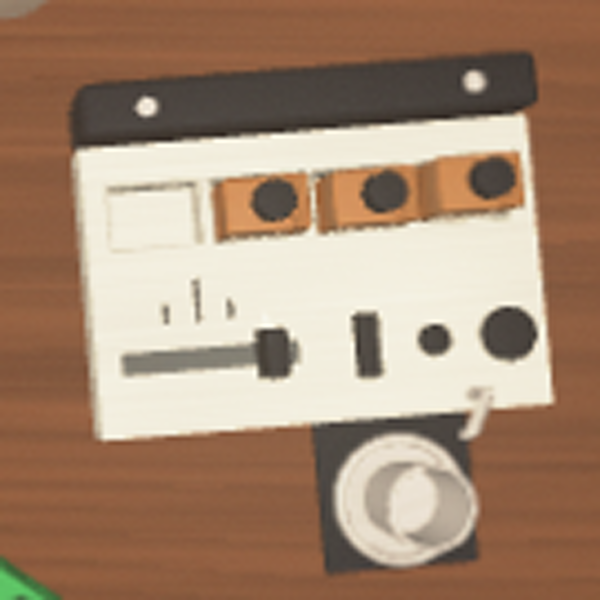

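View pics/s4.png

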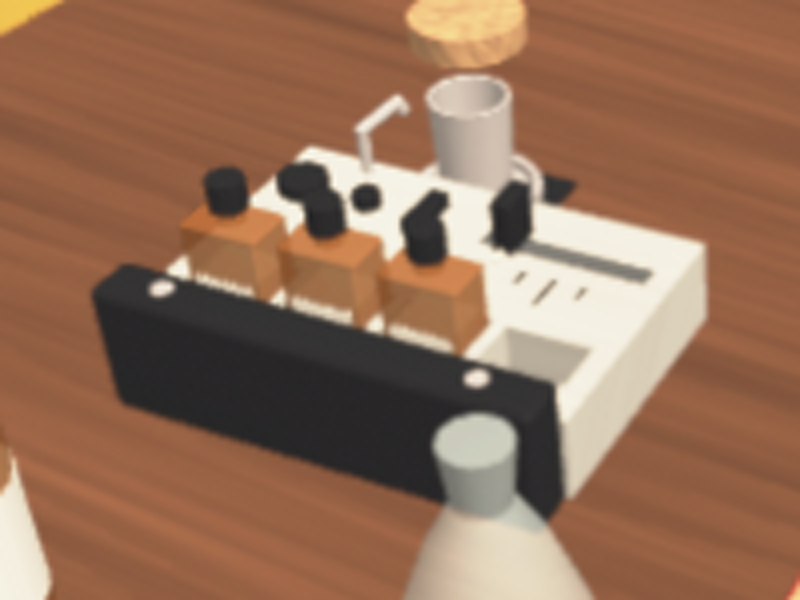

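Beaker is upright in the dish, and all the flasks are still seated. Now the dose slide.

Run:
```python
from act import *
ps=PSI+np.pi/2; h=mw(-.045,.0373)[:2]; far=mw(-.045,.0773)[:2]
env.grip(.045); over(h,ps,.25); env.movel([*h,.16],.2); st()
print(env.movel([*h,.141],.05,stop_force=8)); 
env.grip(0,f_grip=40); s=st("grip")
print("machine y", R.from_euler('z',-PSI).apply(s['tcp_pos']-[*MC,0])[:2])
env.movel([*far,.141],.05); s=st("pulled"); print(R.from_euler('z',-PSI).apply(s['tcp_pos']-[*MC,0])[:2])
env.dwell(.4)
p,_=camera("top"); cv2.imwrite("pics/t5.png",cv2.resize(p[130:265,335:470],(600,600),interpolation=2))
p,_=camera("scene"); cv2.imwrite("pics/s5.png",cv2.resize(p[110:260,130:330],None,fx=4,fy=4,interpolation=2))
env.dwell(.5)
```

```text
t 43.5 tcp [ 0.5173 -0.184   0.1607] F [ 0.5  0.1 -0. ] open 0.0451 psi -84.5
False
grip t 44.4 tcp [ 0.5169 -0.1846  0.1413] F [-1.1 -1.7  1.8] open 0.0134 psi -84.6
machine y [-0.04492627  0.03681873]
pulled t 45.3 tcp [ 0.5131 -0.1443  0.1413] F [-0.1 -4.8  5.5] open 0.0131 psi -84.5
[-0.04486855  0.07736423]
```

View pics/s5.png

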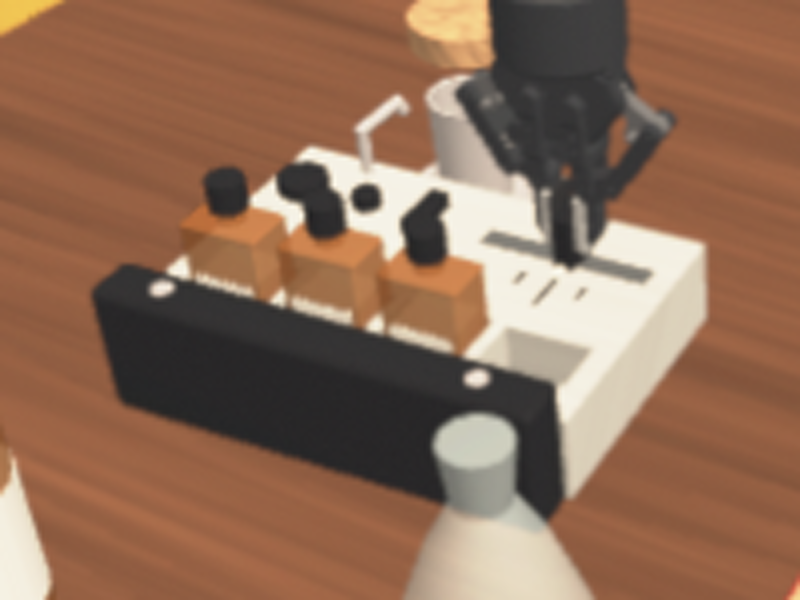

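View pics/t5.png

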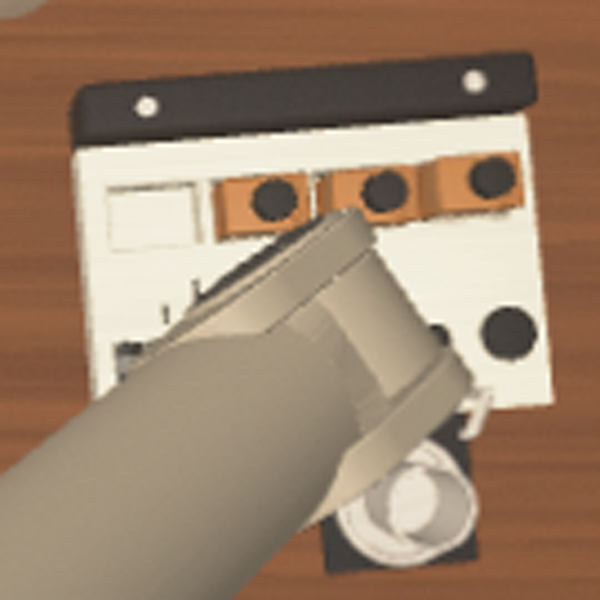

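The fin lines up with the long mark, and the 4.8 N pull matches about 40 mm of spring travel. I'll carry it home, release it, and press the keys. The closed fingertips will stop on contact and then push 6 mm further.

Run:
```python
from act import *
h=mw(-.045,.0375)[:2]
env.movel([*h,.141],.06); st("home"); env.grip(.045); env.dwell(.3)
env.movel([*h,.26],.25)
over([.5,.15],PSI,.33)
p,d=camera("top"); P=cloud("top",d);Z=P[...,2]
cv2.imwrite("pics/t6.png",cv2.resize(p[130:265,335:470],(600,600),interpolation=2))
roi,res,co=machine(P)
for m in comps(roi&(res>.007)&(res<.05),20,200):
    w=top(m,.067 if np.nanmax(Z[m])<.08 else .091); print(m.sum(),w.mean(0).round(4),np.nanmedian(Z[m]).round(3))
```

```text
home t 47.1 tcp [ 0.5168 -0.1836  0.1413] F [-1.2 -2.6  8.3] open 0.0133 psi -84.5
125 [ 0.5311 -0.3336] 0.068
76 [ 0.523  -0.2475] 0.068
43 [ 0.5265 -0.2898] 0.068
79 [ 0.5166 -0.1841] 0.092
49 [ 0.4836 -0.3061] 0.094
```

View pics/t6.png

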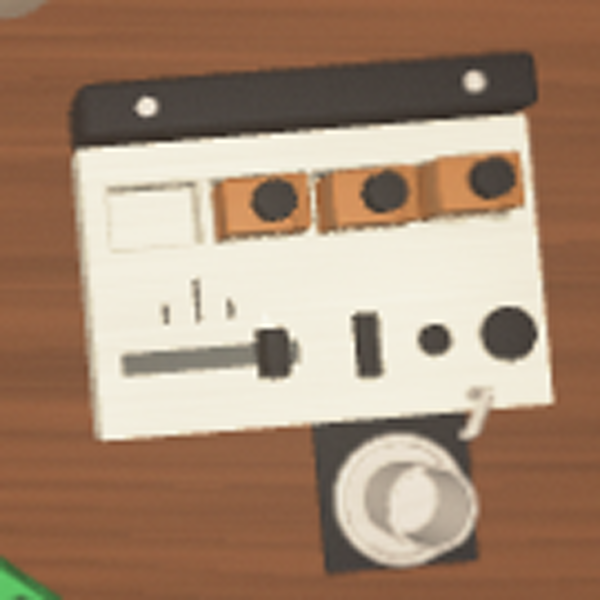

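Run:
```python
from act import *
ps=PSI+np.pi/2; env.grip(0)
for n,xy in (("big",(.5311,-.3338)),("bar",(.5229,-.2475)),("small",(.5266,-.2898))):
    over(xy,ps,.22); env.movel([*xy,.148],.2)
    hit=env.movel([*xy,.128],.025,stop_force=16); st(f"{n} {hit}"); env.dwell(.25); st()
    env.movel([*xy,.22],.15)
    if n=="bar" or n=="big": pass
over([.5,.15],PSI,.33)
p,d=camera("top"); P=cloud("top",d);Z=P[...,2]
cv2.imwrite("pics/t7.png",cv2.resize(p[130:265,335:470],(600,600),interpolation=2))
```

```text
big True t 53.3 tcp [ 0.5316 -0.3341  0.1337] F [-1.4  2.6  8.9] open 0.0 psi -84.5
 t 53.5 tcp [ 0.5316 -0.3341  0.1337] F [-1.8  2.4  9.6] open -0.0001 psi -84.5
bar True t 55.8 tcp [ 0.5234 -0.2477  0.1336] F [-2.8  2.3 11.1] open 0.0001 psi -84.5
 t 56.1 tcp [ 0.5234 -0.2477  0.1336] F [-2.1  1.7 11.8] open -0.0005 psi -84.5
small True t 58.2 tcp [ 0.5271 -0.2901  0.1336] F [-2.2  1.9 10.6] open -0.0002 psi -84.5
 t 58.5 tcp [ 0.5271 -0.2901  0.1336] F [-2.7  1.9 11.2] open -0.0001 psi -84.5
```

View pics/t7.png

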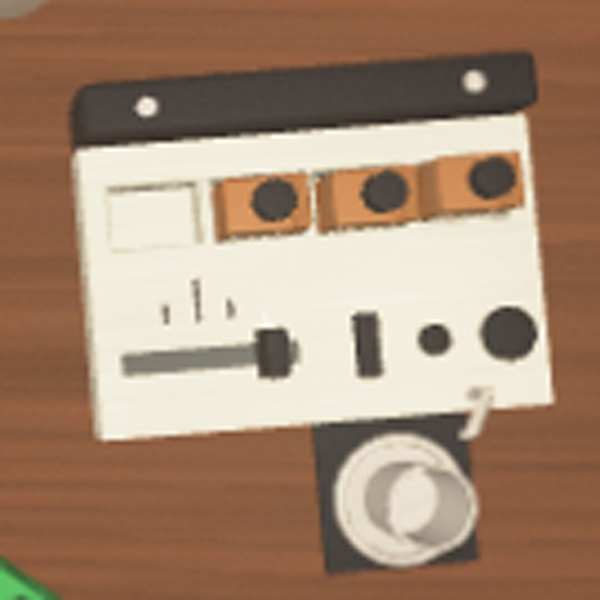

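All three keys reached 6 mm of travel and sprang back. Now to serve the beaker.

Run:
```python
from act import *
ps=np.deg2rad(62)+PSI; b=mw(-.145,-.05)[:2]
env.grip(.085); over(b,ps,.31); env.movel([*b,.14],.25); print(env.movel([*b,.119],.06,stop_force=10))
env.grip(0,f_grip=30); s=st("grip"); assert s['opening']>.045
env.movel([*b,.27],.2)
t=[.506,.126]; env.movel([*t,.27],.25); env.movel([*t,.14],.2); st()
print(env.movel([*t,.119],.03,stop_force=6)); st("down")
env.grip(.085); env.movel([*t,.30],.2); over([.3,.55],PSI,.33); env.dwell(.5)
for n in("top","scene"):
    p,d=camera(n); cv2.imwrite(f"pics/{n}8.png",p)
    if n=="top":
        P=cloud(n,d);Z=P[...,2]; U=np.arange(640)[None]; V=np.arange(400)[:,None]
        for m in comps((Z>.06)&(Z<.11)&(U>190)&(U<310)&(V>150)&(V<245),30): 
            w=top(m,.087);print("beaker",m.sum(),np.nanpercentile(Z[m],90),cv2.minEnclosingCircle((w*1000).astype(np.float32)))
        for m in comps((Z>.112)&(U>380)&(U<460)&(V>160)&(V<185),20): print("cap",m.sum(),np.nanmedian(Z[m]).round(4),top(m,.124).mean(0).round(4))
        print([slotxy(i).round(4) for i in range(4)])
st()
```

```text
False
grip t 65.2 tcp [ 0.4258 -0.2807  0.1194] F [-1.2  1.7  6.3] open 0.0528 psi 67.5
 t 68.8 tcp [0.5067 0.1257 0.1408] F [ 0.4 -0.2 -1.7] open 0.053 psi 67.4
True
down t 69.4 tcp [0.506  0.1262 0.1214] F [-1.4  1.2  7.1] open 0.0529 psi 67.5
beaker 112 0.08929117320362752 ((505.9554748535156, 125.72929382324219), 27.081113815307617)
cap 81 0.1249 [ 0.6206 -0.3049]
cap 78 0.1245 [ 0.6114 -0.2433]
cap 75 0.1248 [ 0.605  -0.1781]
[array([ 0.6008, -0.1172]), array([ 0.6069, -0.1809]), array([ 0.6129, -0.2446]), array([ 0.619 , -0.3083])]
 t 73.2 tcp [0.3  0.55 0.33] F [-0.3  0.8  0.2] open 0.0852 psi 5.5
```

View pics/top8.png

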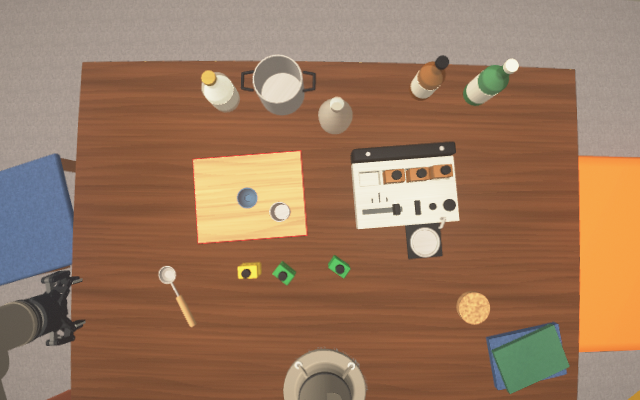

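View pics/scene8.png

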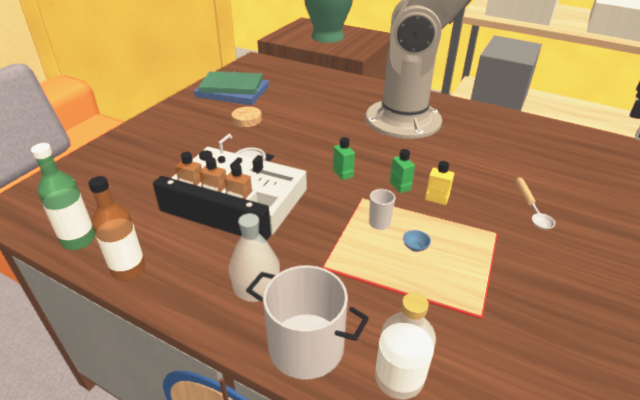

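The beaker stands on the board at (281,212) in the top view. The three flasks are in their slots, and the keys and dose slide are home. The arm is clear of everything, so I'm handing the job in.

Run:
```python
from cell import job; print(job.job_done())
```

```text
the job is handed in; nothing more can be done
None
```

I set up and started the drinks machine, served the beaker, and handed the job in at about 73 s of robot time. `job_done` reports no verdict, so the results below are my own checks.

- **Flasks:** three amber flasks were present and now stand in slots 1–3. Their feet stopped at 20.2–20.4 mm, which is the slot floor. In the last picture the caps are within about 4 mm of the slot centres and at the expected height.
- **Beaker:** it stood in the dish through all three key presses, and is now upright on the serving board at (0.506, 0.126).
- **Dose slide:** I pulled it about 40 mm, which the 4.8 N spring force and the long mark both confirm. I held it for about a second, carried it home in the gripper and released it there. The camera then showed the fin back at its starting position.
- **Keys:** big, bar and small were pressed in that order, each to the full 6 mm. All were up again afterwards.

No check failed. The only disagreements were small: the two camera views and the slot positions differed by 1–2 mm, and the flasks slid about 1 mm as they went into the slots. I saw no object knocked aside, and the bowl, decanter and look-alike flasks were left untouched.

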